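# Open the water filter for a cartridge change

### The job

The water filter standing on the worktop is due for a new cartridge: take its screw cap off. Turn the cap counter-clockwise by pushing or turning its tee handle round until the threads are free (do not pull or wrench it hard while they still hold), then lift the cap away and set it down gently, handle up, flat in the steel tray. Leave the things lying about where they are.

Things in the scene. Friction and masses are not known exactly. Their poses are not given: they have to be found in the camera images.
- housing: Water filter housing fixed to the worktop: ribbed white canister 92 mm across on a square 112 mm steel foot plate, a brass-nutted pipe port at either side (its +y and -y, reaching 79 mm from the axis, 50 mm up). Origin: centre of the underside, on the thread axis, at worktop height; z up. The cap screws on the neck above its shoulder, which is 105 mm up.
- neck_top (a point): Centre of the rim of the housing's neck, on the thread axis, 139 mm above the worktop; the neck is 69 mm across its threads and 34 mm high. In it stands a white cartridge, pressed up against the cap by a spring (about 8 N at first); it follows the cap up 14 mm and then stops, 18 mm above this point.
- cap: Screw cap, loose, 0.15 to 0.3 kg: ribbed grey skirt 88 mm across (too wide to grip), top face 41 mm above the origin, tee handle on top. Origin: centre of the skirt's lower edge, on the axis; z up, x along the handle. Screwed home its lower edge is about 2 mm above the shoulder. A push of a few newtons near the handle's end turns it.
- thread (a point): Middle of the housing's thread, on its axis, 124 mm up. Right-handed, single start, greased, 9 mm rise a turn, up to 3 mm vertical play. Turned counter-clockwise seen from above, the cap comes free after 2.0 to 2.3 turns (it varies), about 19 mm higher, and then lifts off with no more pull than its weight. Pushed on more than half a turn past that it may drop back some mm, tilt and wedge; clockwise catches it again.
- cap_handle (a point): Centre of the cap's tee handle, half-way up the bar, 56 mm above the cap's lower edge. The bar crosses the cap's top through the axis: 94 mm long (point x), 14 mm thick (y), 30 mm high (z), rising from the flat top face, free to reach from above on both sides, pointing any way. At the start its top edge is about 178 mm above the worktop.
- tray: Shallow open steel tray, fixed to the worktop, 170 mm (its x) by 190 mm (its y), floor 4 mm thick, rim 25 mm high. Origin: centre of its underside, on the worktop. With the cap standing flat in it, the cap's lower edge is 4 mm and the handle's centre 60 mm above the worktop.
- dosing_cup: Bystander: small open measuring cup, 63 mm across, 49 mm high, origin at the centre of its underside.
- keys: Bystander: bunch of keys with a fob lying flat, 84 x 118 mm, 8 mm high, origin at the centre of its underside.
Not all that is in view belongs to the job. Of the things shaped like the cap, the grey one is meant.

How it is judged (in metres and radians):
On the way:
1. the cap, its threads freed, is lifted clear of the neck (z of cap_handle in the frame of housing above 0.216 m), for 0.2 s.
At the end, for the whole second after the job is handed in: The cap stands still inside the tray, handle up and within 0.12 rad of upright, flat on the tray's floor (handle centre under 68 mm above the worktop, cap axis within 50 mm along and 60 mm across of the tray's centre) (x of cap_handle in the frame of tray between -0.05 and 0.05 m and y of cap_handle in the frame of tray between -0.06 and 0.06 m and height (world z) of cap_handle below 0.068 m and angle between cap_handle's own z axis and vertical below 0.12 rad and linear speed of cap below 0.02 m/s); the robot touches nothing.
It fails at once if the cap is wrenched or pulled against its threads with more than 110 N (contact force between cap and housing above 110 N).
It fails at once if the cap is dropped or slammed down: faster than 0.6 m/s (a fall of 18 mm) within 40 mm of where it stands on the tray's floor or lower (height (world z) of cap_handle below 0.1 m and linear speed of cap above 0.6 m/s).
It fails at once if the dosing cup is knocked or pushed more than 40 mm out of place (distance of dosing_cup from where it was at the start of the episode above 0.04 m).
It fails at once if the bunch of keys is knocked or pushed more than 40 mm out of place (distance of keys from where it was at the start of the episode above 0.04 m).
It also fails if it takes over 69 s, if anything falls off the work surface, if the arm or the gripper's body presses on something with over 40 N, if the wrist force passes 120 N, or if a joint passes its speed limit or range.

### The arm

A 7-joint arm with a two-finger parallel gripper is mounted at the origin on the work surface; the furniture and walls round the work are solid. World frame = base frame: x ahead of the robot, y to its left, z up, the work surface at z = 0. Lengths are in mm, angles in rad, forces in N, time in s.
With the tool pointing down it reaches from about 400 to 900 mm from the base axis. Payload 5.5 kg.
Tool frame: the origin (TCP) lies at the very end of the fingers, on their centre line; the grasp point (between the pads) lies 19 mm behind it (r.pinch_z is the distance from the TCP to the grasp point, in mm); z points along the fingers, x is the direction in which the jaws open and shut, and the axes are right-handed (so a half turn about z gives the same grasp; the last joint's range is limited). The gripper opens to 85 mm and grips with 20 to 120 N. Pads are 22 mm wide; open, the fingers measure 114 mm over their backs; the gripper's body (76 mm by 85 mm) begins 54 mm behind the grasp point. The pads swing forward as they close: fully open they stand 13 mm farther back than shut.
Start: joints at [-0.903, 0.501, -0.427, 1.55, 0.221, 1.138, -0.21], TCP at [255.956, 597.483, 231.31] pointing down, gripper open.
Joint ranges: [-2.88, 2.88], [-0.31, 2.03], [-1.54, 1.56], [0.2, 2.42], [-1.41, 4.55], [0.19, 2.02], [-2.57, 2.57]. Speed limits (rad/s): [2.57, 2.57, 3.14, 3.14, 3.14, 3.14, 3.14].

### API

Orientations are given as a unit quaternion [w, x, y, z].
In Python, from plant import r gives the robot as it stands.
- The arm moves only by the tool step_arm, never from a script. Its argument "steps" is text: rows parted by semicolons, each of 5 numbers parted by spaces: the shift along the world's x, y, z in cm, then the turn about the world's z in rad, then the opening, from 0 (shut) to 1 (fully open). In form: tx ty tz roll hand; .... A call has 1 to 20 rows; each row is the pose to reach, as a shift and turn from the pose commanded when the call began; what a row does not reach only later rows make up. A row lasts 1/10 s, in which the tool goes at most 50 mm and 8.59 degrees, less where a joint would pass 70% of its speed; a pose out of reach is approached as far as the arm can. A call with a gripper value outside its range is refused whole. The fingers move at their own pace and stop on an object; the grip force is fixed at half the most. Time passes only in rows, so rows that repeat a pose let the fingers close. It gives the time, the measured TCP pose, the force and the opening at its end, in the units of the state.
- r.observe(): the state, without advancing time (a new reading comes with each control period).
- r.read_camera(name): name is "scene" or "top"; returns the picture (384x512x3 uint8, blue, green, red); there is no depth.
- r.camera_info(name): a dict with "vertical_fov" (degrees; the focal length in pixels is half the picture's height over the tangent of half this angle, whatever the lens; pixels are square), "cx", "cy" (the principal point, pixels), "k1" (the pictures are not rectified: a ray, as slopes to the right and down, at radius r is drawn at 1 + k1 r^2 times it, then the intrinsics apply), "R" (3x3) and "t" (3): a world point X has camera coordinates R X + t. Camera axes: x right, y down, z forward; pixel columns grow to the right and rows downward; lengths in mm; the calibration is good to about 2 mm. A picture is of the moment at which its call begins. camera_info takes no time and is no camera call.
- r.hand_in(): hands the job in, once; it reports no verdict.
The state is a dict: "t": time; "qpos": joint angles; "joint_vel": joint speeds; "joint_efforts": joint torques, N m; "position": TCP position; "tool_rot": TCP orientation; "contact_force": force on the tool from outside, world axes, zero at the start; "torque": the same for the moment, N m; "finger_gap": opening from 0.0 (shut) to 1.0 (fully open).
Only numpy, scipy, OpenCV 4.12 (cv2) and the standard library are available. Lean on these libraries where they do the work, as an engineer would, in place of code of your own. Each camera call takes 0.05 s, during which the arm holds its last target. There are 200 camera calls.

## Working session

There is one attempt and no reset: what is moved stays moved. The work goes in short steps, Python scripts to look and compute and a tool call to move; the robot and the scene stay as the last step left them, time stands still between calls to the robot, and variables do not carry over. Pictures are saved under pics/ and viewed, on a budget of 10 in all, crops included, one or two more only if the job needs it, and the job is handed in when it is done.

Besides the shell and the picture viewer there is one more tool, called after "Emit:" as name(argument=value, ...) on one line, values as JSON. step_arm: Moves the arm, as the interface text tells. Its arguments: {"type":"object","properties":{"steps":{"type":"string"}},"required":["steps"]}

```bash
mkdir -p pics; cat > h.py <<'E'
import numpy as np,cv2
from plant import r
def K(n):
    c=r.camera_info(n);f=192/np.tan(np.radians(c["vertical_fov"])/2);return c,f
def ray(n,u,v):
    c,f=K(n);d=np.array([(u-c["cx"])/f,(v-c["cy"])/f]);s=d.copy()
    for _ in range(30): s=d/(1+c["k1"]*(s@s))
    R=np.array(c["R"]);t=np.array(c["t"]).ravel();return -R.T@t,R.T@np.array([s[0],s[1],1])
def at(n,u,v,z):
    o,d=ray(n,u,v);return (o+d*(z-o[2])/d[2]).round(1)
def px(n,X):
    c,f=K(n);p=np.array(c["R"])@np.array(X,float)+np.array(c["t"]).ravel();s=p[:2]/p[2];s=s*(1+c["k1"]*(s@s));return (s*f+[c["cx"],c["cy"]]).round(1)
def snap(n,name,crop=None,k=1):
    im=r.read_camera(n)
    if crop: im=im[crop[1]:crop[3],crop[0]:crop[2]]
    cv2.imwrite("pics/"+name,cv2.resize(im,None,fx=k,fy=k,interpolation=cv2.INTER_CUBIC))
E
python3 - <<'E'
from h import *
snap("scene","s0.png",k=1.5);snap("top","t0.png",k=1.5)
for n in("scene","top"):print(ray(n,256,192))
print(r.observe())
E
```

```text
(array([-206.17209317, -321.01784907, 1102.27956804]), array([ 0.54439494,  0.19991291, -0.81474294]))
(array([372.26572562, -72.3609322 , 988.98245203]), array([ 0.11240241,  0.01232398, -0.9936859 ]))
{'t': 0.1, 'qpos': array([-0.90277776,  0.50174984, -0.42684444,  1.55134679,  0.22078475,
        1.13834913, -0.21026846]), 'joint_vel': array([ 0.00130118,  0.00041845, -0.0012699 , -0.00174778,  0.00034783,
       -0.00031074, -0.00019648]), 'joint_efforts': array([-1.19073238e-02, -5.70805478e+01, -5.83928570e+00, -2.81746906e+01,
        1.03906132e-02,  5.56275525e-03, -8.26972666e-06]), 'position': array([255.76394912, 596.86574801, 230.36846342]), 'tool_rot': array([ 4.60944028e-04,  8.34791381e-01,  5.50565657e-01, -7.71914320e-04]), 'contact_force': array([ 0.38098843, -0.20135833,  0.51025225]), 'torque': array([0.03546698, 0.01094036, 0.01661678]), 'finger_gap': 0.9994856345385547}
```

View pics/s0.png

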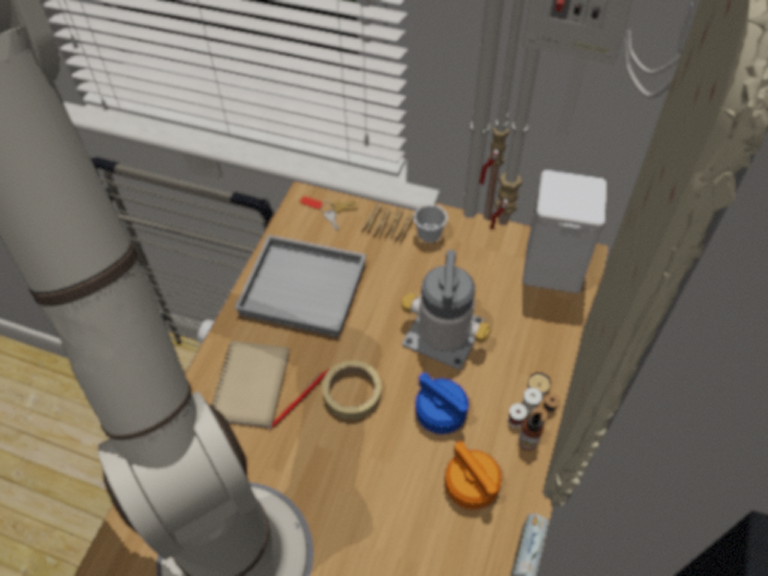

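View pics/t0.png

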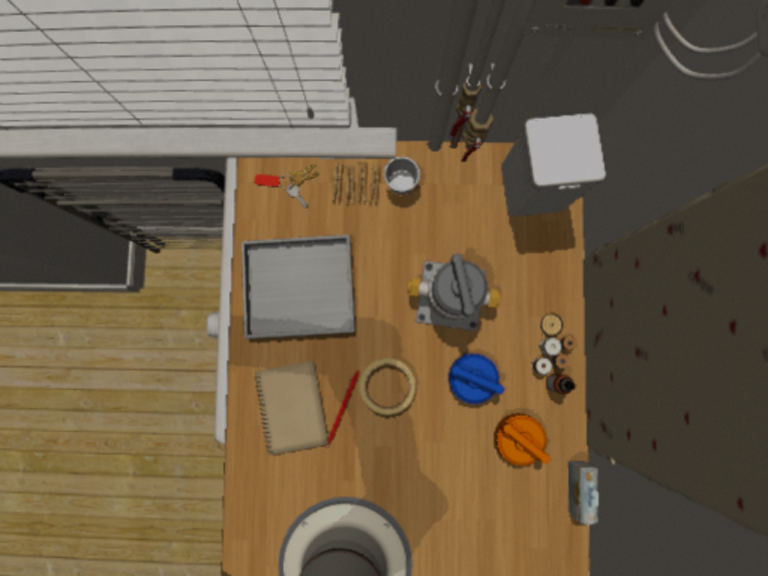

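The grey cap sits on the housing at top (460,288)/1.5. The blue cap (475,380) and orange cap (522,440) lie on the worktop and are decoys. I'll confirm with an enlarged crop.

```bash
python3 - <<'E'
from h import *
a=r.read_camera("top")[150:240,250:350];b=r.read_camera("scene")[155:255,255:345]
A=cv2.resize(a,(500,450),interpolation=cv2.INTER_CUBIC);B=cv2.resize(b,(405,450),interpolation=cv2.INTER_CUBIC)
cv2.imwrite("pics/c0.png",cv2.resize(np.hstack([A,B]),None,fx=.8833,fy=.8833))
print(px("top",[256,597,230]),px("scene",[256,597,230]))
for q in [(245,240),(350,237),(354,334),(248,338)]: print("tray rim",at("top",q[0]/1.5,q[1]/1.5,25))
print("cup",at("top",402/1.5,172/1.5,49),"keys",at("top",285/1.5,183/1.5,5))
print("plate",[at("top",u/1.5,v/1.5,5) for u,v in[(424,263),(419,323),(478,328)]])
print("port",[at("top",u/1.5,v/1.5,50) for u,v in[(410,287),(500,297)]])
print("handle",[at("top",u/1.5,v/1.5,178) for u,v in[(459,259),(466,313)]])
print("bin",at("top",530/1.5,185/1.5,200),at("top",515/1.5,215/1.5,0), "blue",at("top",475/1.5,380/1.5,40))
E
```

```text
[-54.5 282.7] [-36.5 154.8]
tray rim [564.6 188.5  25. ]
tray rim [571.8   1.2  25. ]
tray rim [400.   -9.1  25. ]
tray rim [390.6 176.2  25. ]
cup [684.5 -89.7  49. ] keys [676.  124.6   5. ]
plate [array([ 529.8, -131.8,    5. ]), array([ 421.5, -123.4,    5. ]), array([ 413.7, -228.8,    5. ])]
port [array([ 480.7, -105.2,   50. ]), array([ 465.2, -259.8,   50. ])]
handle [array([ 508.8, -173.5,  178. ]), array([ 428.3, -183.6,  178. ])]
bin [ 617.4 -276.6  200. ] [ 622.1 -299.3    0. ] blue [ 323.5 -217.7   40. ]
```

View pics/c0.png

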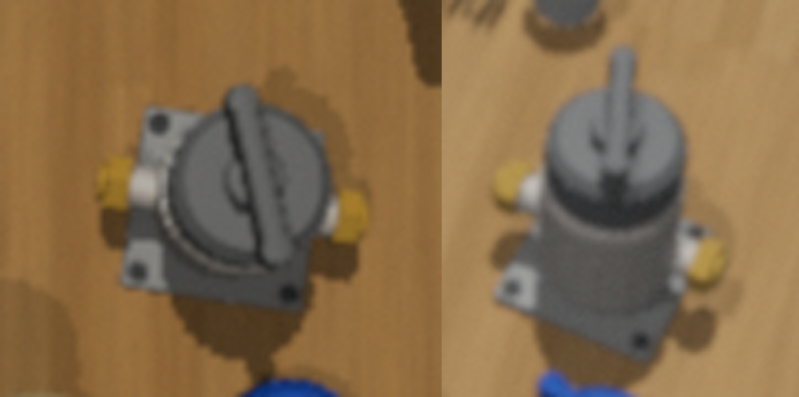

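The crop confirms the grey cap on the housing. In the top half its bar runs from (240,88) to (282,262), and the brass ports sit at either side. Next I'll refine the axis and handle angle, and triangulate the dark rail.

```bash
python3 - <<'E'
from h import *
def tri(a,b):
    o1,d1=ray("top",*a);o2,d2=ray("scene",*b);s=np.linalg.lstsq(np.c_[d1,-d2],o2-o1,rcond=None)[0];p,q=o1+s[0]*d1,o2+s[1]*d2
    return ((p+q)/2).round(1),np.linalg.norm(p-q).round(1)
k=4.4165
T=lambda u,v:(250+u/k,150+v/k);S=lambda u,v:(255+(u-441.65)/(4.5*.8833),155+v/(4.5*.8833))
# handle ends (outer, top edge)
e=[at("top",*T(240,86),176),at("top",*T(281,264),176)];d=e[0]-e[1];print("handle",e,np.linalg.norm(d),np.arctan2(d[1],d[0]),(e[0]+e[1])/2)
print("cap top disc",[at("top",*T(u,v),148) for u,v in[(172,178),(328,178),(250,105),(250,258)]])
print("bolts",[at("top",*T(u,v),5) for u,v in[(158,124),(138,271),(290,293)]])
p=[at("top",*T(u,v),50) for u,v in[(98,183),(366,214)]];print("ports",p,np.linalg.norm(p[0]-p[1]),(p[0]+p[1])/2)
print("scene handle",[at("scene",*S(u,v),176) for u,v in[(623,47),(613,188)]])
print("rail",tri((218/1.5,178/1.5),(265/1.5,207/1.5)))
E
```

```text
handle [array([ 516.3, -170. ,  176. ]), array([ 426.1, -190.5,  176. ])] 92.50021621596345 0.2234766011406332 [ 471.2  -180.25  176.  ]
cap top disc [array([ 472.2, -137.7,  148. ]), array([ 473.2, -219.4,  148. ]), array([ 511.2, -178.6,  148. ]), array([ 430.9, -178.4,  148. ])]
bolts [array([ 522.4, -140.2,    5. ]), array([ 432.2, -128.4,    5. ]), array([ 419.8, -220.7,    5. ])]
ports [array([ 480.4, -102.3,   50. ]), array([ 464.1, -258.5,   50. ])] 157.04817732148308 [ 472.25 -180.4    50.  ]
scene handle [array([ 517. , -171.1,  176. ]), array([ 416.1, -194.2,  176. ])]
rail (array([715. , 284.9, -93. ]), np.float64(6.4))
```

Emit:
step_arm(steps="21.55 -77.75 3 -2.51 1;21.55 -77.75 3 -2.51 1;21.55 -77.75 3 -2.51 1;21.55 -77.75 3 -2.51 1;21.55 -77.75 3 -2.51 1;21.55 -77.75 3 -2.51 1;21.55 -77.75 3 -2.51 1;21.55 -77.75 3 -2.51 1;21.55 -77.75 3 -2.51 1;21.55 -77.75 3 -2.51 1;21.55 -77.75 3 -2.51 1;21.55 -77.75 3 -2.51 1;21.55 -77.75 3 -2.51 1;21.55 -77.75 3 -2.51 1;21.55 -77.75 3 -2.51 1;21.55 -77.75 3 -2.51 1;21.55 -77.75 3 -2.51 1;21.55 -77.75 3 -2.51 1;21.55 -77.75 3 -2.51 1;21.55 -77.75 3 -2.51 1")

```text
t: 2.2
position: [471.3, -178.1, 261.1]
tool_rot: [-0.0, 0.784, -0.621, -0.001]
contact_force: [0.2, 0.1, -1.1]
finger_gap: 1.001
```

```bash
cat >> h.py <<'E'
def st():
    o=r.observe();q=o["tool_rot"]
    print("t",round(o["t"],2),"p",o["position"].round(1),"yaw",round(2*np.arctan2(q[2],q[1]),3),"tilt",np.round([q[0],q[3]],4),"F",o["contact_force"].round(1),"M",o["torque"].round(2),"gap",round(o["finger_gap"],3),"q",o["qpos"].round(2))
E
python3 -c "
from h import *
st()"
```

```text
t 2.2 p [ 471.3 -178.1  261.1] yaw -1.339 tilt [-0.0003 -0.0005] F [ 0.2  0.1 -1.1] M [ 0.    0.   -0.01] gap 1.001 q [-0.02  0.18  0.38  1.9  -0.08  1.07 -0.96]
```

Emit:
step_arm(steps="0 0 -3 0 1;0 0 -6 0 1;0 0 -9 0 1;0 0 -10.7 0 1;0 0 -10.7 0 1;0 0 -10.7 0 0;0 0 -10.7 0 0;0 0 -10.7 0 0;0 0 -10.7 0 0;0 0 -10.7 0 0;0 0 -10.7 0 0;0 0 -10.7 0 0")

```text
t: 3.4
position: [472.0, -180.4, 154.9]
tool_rot: [-0.0, 0.783, -0.623, 0.001]
contact_force: [0.5, -1.0, 4.8]
finger_gap: 0.147
```

```bash
python3 -c "
from h import *
st()"
```

```text
t 3.4 p [ 472.  -180.4  154.9] yaw -1.344 tilt [-0.0003  0.0006] F [ 0.5 -1.   4.8] M [-0.05  0.01  0.  ] gap 0.147 q [ 0.01  0.32  0.36  2.   -0.15  0.84 -0.89]
```

Emit:
step_arm(steps="0 0 0.02 0.14 0;0 0 0.04 0.28 0;0 0 0.06 0.42 0;0 0 0.08 0.56 0;0 0 0.1 0.7 0;0 0 0.12 0.84 0;0 0 0.14 0.98 0;0 0 0.16 1.12 0;0 0 0.18 1.26 0;0 0 0.2 1.4 0;0 0 0.2 1.4 0")

```text
t: 4.5
position: [471.8, -180.1, 156.6]
tool_rot: [-0.0, 1.0, 0.029, 0.0]
contact_force: [-0.1, -0.3, 3.2]
finger_gap: 0.15
```

```bash
python3 -c "
from h import *
st()"
```

```text
t 4.5 p [ 471.8 -180.1  156.6] yaw 0.057 tilt [-0.      0.0004] F [-0.1 -0.3  3.2] M [0.   0.07 0.05] gap 0.15 q [ 0.24  0.31  0.09  1.99 -0.04  0.84  0.4 ]
```

Emit:
step_arm(steps="0 0 0.02 0.145 0;0 0 0.04 0.29 0;0 0 0.06 0.435 0;0 0 0.08 0.58 0;0 0 0.1 0.725 0;0 0 0.12 0.87 0;0 0 0.145 1.015 0;0 0 0.165 1.16 0;0 0 0.185 1.305 0;0 0 0.205 1.45 0;0 0 0.23 1.595 0;0 0 0.25 1.74 0;0 0 0.25 1.74 0;0 0 0.25 1.74 0.5;0 0 0.25 1.74 0.5;0 0 0.25 1.74 0.5;0 0 0.25 1.74 0.5;0 0 4.5 1.74 0.5;0 0 4.5 1.6 0.5")

```text
t: 6.4
position: [474.4, -180.6, 205.3]
tool_rot: [0.003, 0.677, 0.736, 0.001]
contact_force: [1.4, -0.6, 0.0]
finger_gap: 0.497
```

```bash
python3 -c "
from h import *
st()"
```

```text
t 6.4 p [ 474.4 -180.6  205.3] yaw 1.654 tilt [0.0031 0.0014] F [ 1.4 -0.6  0. ] M [-0.03 -0.08  0.04] gap 0.497 q [ 0.5   0.25 -0.21  1.94  0.06  0.95  1.91]
```

Emit:
step_arm(steps="0 0 0 -3 0.5;0 0 0 -3 0.5;0 0 0 -3 0.5;0 0 0 -3 0.5;0 0 0 -3 0.5;0 0 0 -3 0.5;0 0 0 -3 0.5;0 0 0 -3 0.5;0 0 0 -3 0.5;0 0 0 -3 0.5;0 0 0 -3 0.5;0 0 0 -3 0.5;0 0 0 -3 0.5;0 0 0 -3 0.5;0 0 0 -3 0.5;0 0 0 -3 0.5;0 0 0 -3 0.5;0 0 0 -3 0.5;0 0 0 -3 0.5;0 0 0 -3 0.5")

```text
t: 8.4
position: [471.4, -179.7, 201.2]
tool_rot: [-0.0, 0.78, -0.625, -0.0]
contact_force: [0.9, 0.1, -0.1]
finger_gap: 0.5
```

Emit:
step_arm(steps="0 0 -2 0 0.5;0 0 -4.25 0 0.5;0 0 -4.25 0 0.5;0 0 -4.25 0 0;0 0 -4.25 0 0;0 0 -4.25 0 0;0 0 -4.25 0 0;0 0 -4.25 0 0")

```text
t: 9.2
position: [472.2, -180.4, 159.8]
tool_rot: [-0.0, 0.783, -0.623, 0.001]
contact_force: [0.1, -0.5, 2.9]
finger_gap: 0.149
```

```bash
python3 -c "
from h import *
st()"
```

```text
t 9.2 p [ 472.2 -180.4  159.8] yaw -1.344 tilt [-0.0004  0.001 ] F [ 0.1 -0.5  2.9] M [-0.15 -0.03 -0.04] gap 0.149 q [ 0.12  0.31  0.22  2.   -0.09  0.85 -0.95]
```

Emit:
step_arm(steps="0 0 0.02 0.147 0;0 0 0.04 0.294 0;0 0 0.06 0.441 0;0 0 0.085 0.588 0;0 0 0.105 0.735 0;0 0 0.125 0.882 0;0 0 0.145 1.029 0;0 0 0.17 1.176 0;0 0 0.19 1.323 0;0 0 0.21 1.47 0;0 0 0.23 1.617 0;0 0 0.25 1.764 0;0 0 0.275 1.911 0;0 0 0.295 2.058 0;0 0 0.315 2.205 0;0 0 0.335 2.352 0;0 0 0.36 2.499 0;0 0 0.38 2.646 0;0 0 0.4 2.793 0;0 0 0.42 2.94 0")

```text
t: 11.2
position: [471.5, -180.3, 163.4]
tool_rot: [0.0, 0.696, 0.718, -0.0]
contact_force: [0.5, -0.6, 1.6]
finger_gap: 0.154
```

Emit:
step_arm(steps="0 0 0.015 0.1 0;0 0 0.03 0.2 0;0 0 0.03 0.2 0;0 0 0.03 0.2 0.5;0 0 0.03 0.2 0.5;0 0 0.03 0.2 0.5;0 0 0.03 0.2 0.5;0 0 4.3 0.2 0.5;0 0 4.3 0.06 0.5")

```text
t: 12.1
position: [474.5, -180.5, 210.1]
tool_rot: [0.003, 0.677, 0.736, 0.001]
contact_force: [0.3, -0.4, 0.1]
finger_gap: 0.499
```

Emit:
step_arm(steps="0 0 0 -3 0.5;0 0 0 -3 0.5;0 0 0 -3 0.5;0 0 0 -3 0.5;0 0 0 -3 0.5;0 0 0 -3 0.5;0 0 0 -3 0.5;0 0 0 -3 0.5;0 0 0 -3 0.5;0 0 0 -3 0.5;0 0 0 -3 0.5;0 0 0 -3 0.5;0 0 0 -3 0.5;0 0 0 -3 0.5;0 0 0 -3 0.5;0 0 0 -3 0.5;0 0 0 -3 0.5;0 0 0 -3 0.5;0 0 0 -3 0.5;0 0 0 -3 0.5")

```text
t: 14.1
position: [471.5, -179.8, 205.9]
tool_rot: [-0.0, 0.781, -0.625, -0.0]
contact_force: [0.2, 0.1, 0.2]
finger_gap: 0.502
```

```bash
python3 -c "
from h import *
st()
snap('top','t1.png',(220,120,360,240),4)"
```

```text
t 14.1 p [ 471.5 -179.8  205.9] yaw -1.35 tilt [-0.     -0.0001] F [0.2 0.1 0.2] M [ 0.   -0.01  0.02] gap 0.502 q [ 0.22  0.24  0.1   1.95 -0.03  0.95 -1.01]
```

View pics/t1.png

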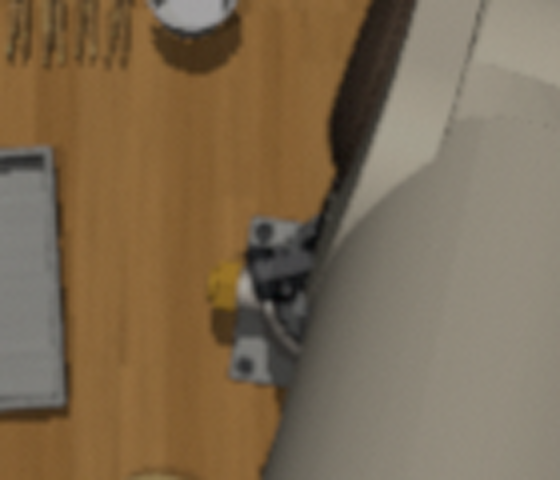

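The arm hides most of the cap. What shows is the bar between the fingers, near (285,270) in the crop, and nothing has been disturbed. On to the third stroke.

Emit:
step_arm(steps="0 0 -2 0 0.5;0 0 -4.25 0 0.5;0 0 -4.25 0 0.5;0 0 -4.25 0 0;0 0 -4.25 0 0;0 0 -4.25 0 0;0 0 -4.25 0 0;0 0 -4.25 0 0")

```text
t: 14.95
position: [472.2, -180.4, 164.4]
tool_rot: [-0.0, 0.783, -0.623, 0.001]
contact_force: [1.4, -0.7, 2.2]
finger_gap: 0.151
```

Emit:
step_arm(steps="0 0 0.02 0.147 0;0 0 0.04 0.294 0;0 0 0.06 0.441 0;0 0 0.085 0.588 0;0 0 0.105 0.735 0;0 0 0.125 0.882 0;0 0 0.145 1.029 0;0 0 0.17 1.176 0;0 0 0.19 1.323 0;0 0 0.21 1.47 0;0 0 0.23 1.617 0;0 0 0.25 1.764 0;0 0 0.275 1.911 0;0 0 0.295 2.058 0;0 0 0.315 2.205 0;0 0 0.335 2.352 0;0 0 0.36 2.499 0;0 0 0.38 2.646 0;0 0 0.4 2.793 0;0 0 0.42 2.94 0")

```text
t: 16.95
position: [471.3, -180.3, 167.8]
tool_rot: [0.0, 0.696, 0.718, -0.0]
contact_force: [0.3, -0.3, -0.3]
finger_gap: 0.15
```

Emit:
step_arm(steps="0 0 0.015 0.1 0;0 0 0.03 0.2 0;0 0 0.03 0.2 0;0 0 0.03 0.2 0.5;0 0 0.03 0.2 0.5;0 0 0.03 0.2 0.5;0 0 0.03 0.2 0.5;0 0 4.3 0.2 0.5;0 0 4.3 0.06 0.5")

```text
t: 17.85
position: [474.5, -180.5, 214.9]
tool_rot: [0.003, 0.677, 0.736, 0.001]
contact_force: [0.3, -0.7, -0.2]
finger_gap: 0.5
```

Emit:
step_arm(steps="0 0 0 -3 0.5;0 0 0 -3 0.5;0 0 0 -3 0.5;0 0 0 -3 0.5;0 0 0 -3 0.5;0 0 0 -3 0.5;0 0 0 -3 0.5;0 0 0 -3 0.5;0 0 0 -3 0.5;0 0 0 -3 0.5;0 0 0 -3 0.5;0 0 0 -3 0.5;0 0 0 -3 0.5;0 0 0 -3 0.5;0 0 0 -3 0.5;0 0 0 -3 0.5;0 0 0 -3 0.5;0 0 0 -3 0.5;0 0 0 -3 0.5;0 0 0 -3 0.5")

```text
t: 19.85
position: [471.5, -179.7, 210.8]
tool_rot: [-0.0, 0.781, -0.625, 0.0]
contact_force: [-0.6, 0.0, 0.5]
finger_gap: 0.499
```

Emit:
step_arm(steps="0 0 -2 0 0.5;0 0 -4.25 0 0.5;0 0 -4.25 0 0.5;0 0 -4.25 0 0;0 0 -4.25 0 0;0 0 -4.25 0 0;0 0 -4.25 0 0;0 0 -4.25 0 0")

```text
t: 20.65
position: [472.2, -180.3, 169.0]
tool_rot: [-0.0, 0.783, -0.623, 0.001]
contact_force: [1.3, -0.5, 1.4]
finger_gap: 0.152
```

```bash
python3 -c "
from h import *
st()"
```

```text
t 20.65 p [ 472.2 -180.3  169. ] yaw -1.344 tilt [-0.0003  0.0009] F [ 1.3 -0.5  1.4] M [-0.08 -0.13 -0.  ] gap 0.152 q [ 0.33  0.29 -0.02  1.98  0.01  0.87 -1.04]
```

Emit:
step_arm(steps="0 0 0.02 0.147 0;0 0 0.04 0.294 0;0 0 0.06 0.441 0;0 0 0.085 0.588 0;0 0 0.105 0.735 0;0 0 0.125 0.882 0;0 0 0.145 1.029 0;0 0 0.17 1.176 0;0 0 0.19 1.323 0;0 0 0.21 1.47 0;0 0 0.23 1.617 0;0 0 0.25 1.764 0;0 0 0.275 1.911 0;0 0 0.295 2.058 0;0 0 0.315 2.205 0;0 0 0.335 2.352 0;0 0 0.36 2.499 0;0 0 0.38 2.646 0;0 0 0.4 2.793 0;0 0 0.42 2.94 0")

```text
t: 22.65
position: [471.3, -180.4, 172.7]
tool_rot: [0.0, 0.696, 0.718, -0.0]
contact_force: [-0.5, 0.5, 0.6]
finger_gap: 0.148
```

Emit:
step_arm(steps="0 0 0.015 0.1 0;0 0 0.03 0.2 0;0 0 0.03 0.2 0;0 0 0.03 0.2 0.5;0 0 0.03 0.2 0.5;0 0 0.03 0.2 0.5;0 0 0.03 0.2 0.5;0 0 4.3 0.2 0.5;0 0 4.3 0.06 0.5")

```text
t: 23.55
position: [474.5, -180.3, 219.4]
tool_rot: [0.003, 0.677, 0.736, 0.001]
contact_force: [1.1, -0.4, 0.3]
finger_gap: 0.5
```

Emit:
step_arm(steps="0 0 0 -3 0.5;0 0 0 -3 0.5;0 0 0 -3 0.5;0 0 0 -3 0.5;0 0 0 -3 0.5;0 0 0 -3 0.5;0 0 0 -3 0.5;0 0 0 -3 0.5;0 0 0 -3 0.5;0 0 0 -3 0.5;0 0 0 -3 0.5;0 0 0 -3 0.5;0 0 0 -3 0.5;0 0 0 -3 0.5;0 0 0 -3 0.5;0 0 0 -3 0.5;0 0 0 -3 0.5;0 0 0 -3 0.5;0 0 0 -3 0.5;0 0 0 -3 0.5")

```text
t: 25.55
position: [471.5, -179.8, 215.4]
tool_rot: [-0.0, 0.781, -0.625, -0.0]
contact_force: [-0.3, 0.2, 0.0]
finger_gap: 0.5
```

Emit:
step_arm(steps="0 0 -2 0 0.5;0 0 -4.25 0 0.5;0 0 -4.25 0 0.5;0 0 -4.25 0 0;0 0 -4.25 0 0;0 0 -4.25 0 0;0 0 -4.25 0 0;0 0 -4.25 0 0")

```text
t: 26.35
position: [472.4, -180.5, 174.1]
tool_rot: [-0.0, 0.783, -0.623, 0.001]
contact_force: [-0.2, -1.3, 6.8]
finger_gap: 0.15
```

```bash
python3 -c "
from h import *
st()"
```

```text
t 26.35 p [ 472.4 -180.5  174.1] yaw -1.344 tilt [-0.0003  0.0012] F [-0.2 -1.3  6.8] M [-0.11  0.09  0.02] gap 0.15 q [ 0.42  0.29 -0.13  1.97  0.05  0.88 -1.08]
```

Emit:
step_arm(steps="0 0 0.02 0.147 0;0 0 0.04 0.294 0;0 0 0.06 0.441 0;0 0 0.085 0.588 0;0 0 0.105 0.735 0;0 0 0.125 0.882 0;0 0 0.145 1.029 0;0 0 0.17 1.176 0;0 0 0.19 1.323 0;0 0 0.21 1.47 0;0 0 0.23 1.617 0;0 0 0.25 1.764 0;0 0 0.275 1.911 0;0 0 0.295 2.058 0;0 0 0.295 2.058 0")

```text
t: 27.85
position: [472.3, -180.6, 177.1]
tool_rot: [0.001, 0.936, 0.351, 0.001]
contact_force: [-0.1, 0.2, 7.2]
finger_gap: 0.149
```

Emit:
step_arm(steps="0 0 0.1 0 0;0 0 0.2 0 0;0 0 0.3 0 0;0 0 0.3 0 0")

```text
t: 28.25
position: [471.1, -180.0, 178.6]
tool_rot: [-0.0, 0.937, 0.349, -0.0]
contact_force: [-0.4, -1.1, -3.1]
finger_gap: 0.151
```

```bash
python3 -c "
from h import *
st()"
```

```text
t 28.25 p [ 471.1 -180.   178.6] yaw 0.714 tilt [-0.0002 -0.0003] F [-0.4 -1.1 -3.1] M [-0.24  0.04 -0.03] gap 0.151 q [ 0.73  0.31 -0.49  1.96  0.18  0.91  0.86]
```

Emit:
step_arm(steps="0 0 0.4 0 0;0 0 0.8 0 0;0 0 1.2 0 0;0 0 1.2 0 0")

```text
t: 28.65
position: [472.0, -180.0, 191.6]
tool_rot: [0.0, 0.937, 0.35, 0.0]
contact_force: [-0.9, -0.3, -2.7]
finger_gap: 0.149
```

```bash
python3 - <<'E'
from h import *
st()
# tray: outer rim corners
P=np.array([at("top",u/1.5,v/1.5,25)[:2] for u,v in[(245,240),(350,237),(354,334),(248,338)]])
print(P.mean(0),[np.linalg.norm(P[i]-P[i-1]).round(1) for i in range(4)])
E
```

```text
t 28.65 p [ 472.  -180.   191.6] yaw 0.714 tilt [0.0004 0.0005] F [-0.9 -0.3 -2.7] M [ 0.01 -0.01 -0.  ] gap 0.149 q [ 0.74  0.3  -0.5   1.95  0.17  0.94  0.87]
[481.75  89.2 ] [np.float64(174.4), np.float64(187.4), np.float64(172.1), np.float64(185.5)]
```

Emit:
step_arm(steps="0 0 2 0 0;0 0 4 0 0;0 0 6 0 0;0 0 6 0 0;0 0 6 0 0;0 2 6 0 0;0 5 6 0 0;0.5 8 6 0 0;0.5 11 6 0 0;0.5 14 6 0 0;0.5 17 6 0 0;1 20 6 0 0;1 23 6 0 0;1 25 6 0 0;1 26.9 6 0 0;1 26.9 6 0 0;1 26.9 6 0 0")

```text
t: 30.35
position: [480.6, 88.8, 249.6]
tool_rot: [-0.0, 0.937, 0.35, -0.001]
contact_force: [0.3, 0.4, -2.5]
finger_gap: 0.151
```

```bash
python3 - <<'E'
from h import *
st();snap("scene","s1.png",k=1.5)
E
```

```text
t 30.35 p [480.6  88.8 249.6] yaw 0.715 tilt [-0.0003 -0.0012] F [ 0.3  0.4 -2.5] M [-0.09 -0.    0.02] gap 0.151 q [ 0.37  0.22 -0.69  1.92  0.16  1.06  0.33]
```

View pics/s1.png

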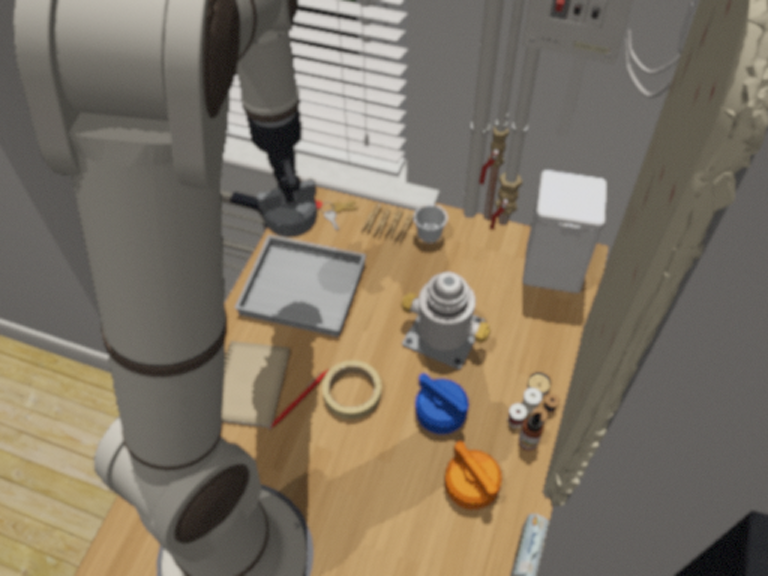

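The scene picture shows the cap gripped level at (288,212), the cartridge left in the open neck at (450,290), and everything else in place. Lowering it now.

Emit:
step_arm(steps="0 0 -3 0 0;0 0 -6 0 0;0 0 -9 0 0;0 0 -12 0 0;0 0 -14.5 0 0;0 0 -16.5 0 0;0 0 -17.8 0 0;0 0 -18.6 0 0;0 0 -18.9 0 0;0 0 -18.9 0 0")

```text
t: 31.4
position: [481.8, 88.8, 62.1]
tool_rot: [0.0, 0.937, 0.349, 0.0]
contact_force: [0.4, 0.0, -1.8]
finger_gap: 0.155
```

```bash
python3 - <<'E'
from h import *
st();snap("scene","s2.png",(130,90,290,210),4)
E
```

```text
t 31.4 p [481.8  88.8  62.1] yaw 0.714 tilt [0.0001 0.0002] F [ 0.4  0.  -1.8] M [ 0.03  0.   -0.03] gap 0.155 q [ 0.23  0.5  -0.56  2.07  0.42  0.68  0.1 ]
```

View pics/s2.png

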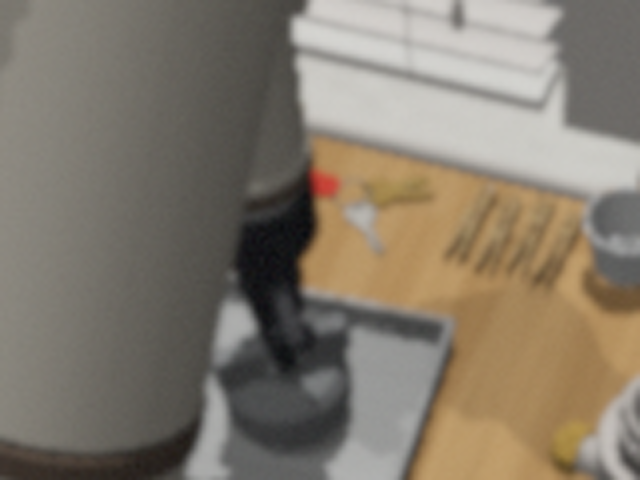

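The cap is just above the tray floor, at about (285,390) in the crop. I'll ease it down until it touches.

Emit:
step_arm(steps="0 0 -0.15 0 0;0 0 -0.3 0 0;0 0 -0.45 0 0;0 0 -0.6 0 0;0 0 -0.6 0 0")

```text
t: 31.95
position: [481.3, 88.9, 55.7]
tool_rot: [-0.0, 0.937, 0.35, -0.0]
contact_force: [0.3, 0.4, -3.5]
finger_gap: 0.152
```

Emit:
step_arm(steps="0 0 -0.1 0 0;0 0 -0.2 0 0;0 0 -0.2 0 0")

```text
t: 32.25
position: [481.5, 89.0, 53.9]
tool_rot: [0.0, 0.937, 0.35, 0.0]
contact_force: [0.5, -0.5, -1.3]
finger_gap: 0.146
```

Emit:
step_arm(steps="0 0 -0.1 0 0;0 0 -0.2 0 0;0 0 -0.2 0 0")

```text
t: 32.55
position: [481.6, 89.0, 53.8]
tool_rot: [0.001, 0.937, 0.35, -0.0]
contact_force: [-7.4, -1.6, 22.4]
finger_gap: 0.146
```

Emit:
step_arm(steps="0 0 -0.1 0 0;0 0 -0.1 0 0")

```text
t: 32.75
position: [481.6, 89.0, 53.8]
tool_rot: [0.001, 0.937, 0.35, -0.0]
contact_force: [-10.9, -3.2, 34.7]
finger_gap: 0.151
```

Contact. I'll relieve the load, open and retreat upward.

Emit:
step_arm(steps="0 0 0.15 0 0;0 0 0.25 0 0;0 0 0.25 0 0.4;0 0 0.25 0 0.5;0 0 0.25 0 0.5;0 0 0.25 0 0.5;0 0 0.25 0 0.5;0 0 3 0 0.5;0 0 7 0 0.5;0 0 12 0 0.5;0 -5 16 0 0.5;0 -10 18 0 0.5;0 -15 18 0 0.5;0 -20 18 0 0.5;0 -25 18 0 0.5;0 -25 18 0 0.5")

```text
t: 34.35
position: [480.4, -167.7, 230.8]
tool_rot: [0.001, 0.938, 0.346, -0.001]
contact_force: [-0.2, 0.1, -0.4]
finger_gap: 0.502
```

```bash
python3 - <<'E'
from h import *
st();snap("top","t2.png",k=1.5)
E
```

```text
t 34.35 p [ 480.4 -167.7  230.8] yaw 0.706 tilt [ 0.0011 -0.0006] F [-0.2  0.1 -0.4] M [ 0.01 -0.01  0.02] gap 0.502 q [ 0.76  0.26 -0.56  1.9   0.16  1.03  0.84]
```

View pics/t2.png

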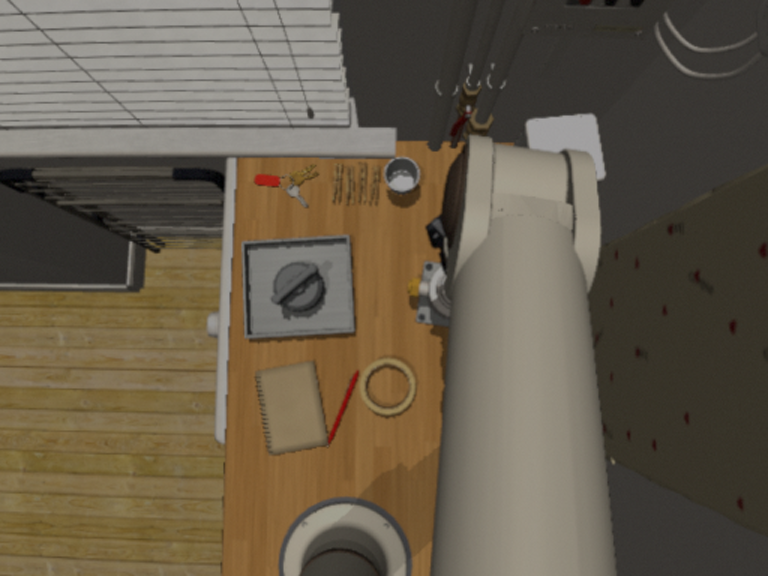

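The cap stands flat near the tray's centre, at (299,287). The cup (402,177) and keys (285,183) haven't moved, and the tool is clear.

```bash
python3 - <<'E'
from h import *
p=at("top",299/1.5,288/1.5,45);print(p,at("top",402/1.5,172/1.5,49));print(r.hand_in())
E
```

```text
[477.4  85.9  45. ] [684.5 -89.7  49. ]
the job is handed in; nothing more can be done
None
```

I took the grey cap off the water filter and set it in the steel tray, handle up, then handed the job in at about 34.4 s of the 69 s allowed. No verdict was reported.

- **Unscrewing:** I gripped the tee handle and turned it counter-clockwise in five strokes, about 2.3 turns in all, raising the tool with the thread. The forces I read between moves stayed under about 8 N.
- **Lifting:** After the last stroke the tool carried only about 3 N, which is the cap's weight, so the threads were free. I lifted it well clear of the neck before carrying it across.
- **Setting down:** I lowered it slowly until it touched the tray. My last nudges down pressed it to about 35 N on the wrist before I eased off and let go.
- **Last picture:** The cap stands in the tray about 5 mm from its centre and looks flat. I judged this from the picture and the tool height at touchdown, not by measuring its tilt. The dosing cup and keys look unmoved, and the gripper is open and clear of everything.

No check failed or disagreed with another.

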